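# Find the tin with the steel die by its weight

### The arm

A 6-joint arm with a two-finger parallel gripper is mounted at the origin on the work surface. World frame = base frame: x ahead of the robot, y to its left, z up, the work surface at z = 0. Lengths are in m, angles in degrees, forces in N, time in s.
With the tool pointing down it reaches from about 0.3 to 0.75 m from the base axis. Payload 8.5 kg.
Tool frame: the origin (TCP) lies at the very end of the fingers, on their centre line; the grasp point (between the pads) lies 19 mm behind it (env.pinch_z is the distance from the TCP to the grasp point, in m); z points along the fingers, y is the line along which they close (so a half turn about z gives the same grasp; the last joint's range is limited). The gripper opens to 85 mm and grips with 20 to 120 N. Pads are 22 mm wide; open, the fingers measure 114 mm over their backs; the gripper's body (76 mm by 85 mm) begins 54 mm behind the grasp point. The pads swing forward as they close: fully open they stand 13 mm farther back than shut.
Start: joints at [-78.57, 21.807, 74.336, -0, 83.858, -12.336], TCP at [0.222, -0.503, 0.231] pointing down, gripper open.
Joint ranges: [-178.18, 178.18], [-50.72, 133.34], [12.68, 142.11], [-81.47, 261.47], [9.98, 163.14], [-165.26, 165.26]. Speed limits (degrees/s): [136.94, 136.94, 180, 180, 180, 180].

### API

Orientations are given as a 3x3 rotation matrix whose columns are the frame's x, y, z axes.
In Python, from rig import env, viewer gives the robot as it stands.
- The arm moves only by the tool drive_tool, never from a script. Its argument "series" is a list of rows, each a list of 3 entries, a list of its own where there are three numbers: the shift along the tool's x, y, z in m, then the turn about the tool's z in degrees, then the finger opening in m, from 0 to 0.0854. A call has 1 to 20 rows; each row is the pose to reach, as a shift and turn from the pose commanded when the call began, along the tool's axes at that moment; what a row does not reach only later rows make up. A row lasts 1/10 s, in which the tool goes at most 50 mm and 8.59 degrees, less where a joint would pass 70% of its speed; a pose out of reach is approached as far as the arm can. A call with a gripper value outside its range is refused whole. The fingers move at their own pace and stop on an object; "newtons" is the grip in N (left out, the last holds). Time passes only in rows, so rows that repeat a pose let the fingers close. It gives the time, the measured TCP pose, the force, the opening and the grip force at its end, in the units of the state.
- env.observe(): the state, without advancing time (a new reading comes with each control period).
- viewer.get_image(name): name is "scene" or "side" or "wrist"; returns a dict with "img" (400x640x3 uint8, red, green, blue), "depth" (400x640 float32, m along the optical axis (not along the pixel's ray), 0 where there is no reading), "camera_matrix" (3x3 intrinsics, pixels), "rvec" (rotation vector, rad) and "tvec" (3), from world to camera coordinates, as OpenCV has them. Camera axes: x right, y down, z forward; pixel columns grow to the right and rows downward; lengths in m; the calibration is good to about 2 mm. A picture is of the moment at which its call begins.
- env.close_job(): hands the job in; it is judged then, once.
The state is a dict: "time_s": time; "q": joint angles; "qvel": joint speeds; "joint_efforts": joint torques, N m; "position": TCP position; "tool_rot": TCP orientation; "ft_force": force on the tool from outside, world axes, zero at the start; "wrist_torque": the same for the moment, N m; "grip_width": finger opening in m; "gripper_force": force on a finger pad.
Only numpy, scipy, OpenCV 4.12 (cv2) and the standard library are available. Lean on these libraries where they do the work, as an engineer would, in place of code of your own. Each camera call takes 0.05 s, during which the arm holds its last target. There are 200 camera calls.

### The job

One of the three look-alike blue tins on the carver's bench holds a steel die; the other two hold only cork. Feel by lifting which tin is clearly the heavy one and set it down, upright and without dropping it, in the red tray; leave the other two standing upright on the bench, outside the tray. Never tip a tin over.

Things in the scene. Friction and masses are not known exactly. Their poses are not given: they have to be found in the camera images.
- tin_a_center (a point): closed round tin, blue with a white band and a flat yellow lid, upright on the bench: 56 mm diameter, 70 mm tall, plain straight sides. This point is its centre, half-way up (35 mm above its underside); z is up. One of the three look-alikes tin_a, tin_b, tin_c: two of them hold only a piece of cork and weigh about 0.1 kg (1 N) each, the third holds a steel die and weighs 0.5 to 0.65 kg (5 to 6.5 N). Which one differs from run to run and cannot be seen.
- tin_b_center (a point): closed round tin, blue with a white band and a flat yellow lid, upright on the bench: 56 mm diameter, 70 mm tall, plain straight sides. This point is its centre, half-way up (35 mm above its underside); z is up. One of the three look-alikes tin_a, tin_b, tin_c: two of them hold only a piece of cork and weigh about 0.1 kg (1 N) each, the third holds a steel die and weighs 0.5 to 0.65 kg (5 to 6.5 N). Which one differs from run to run and cannot be seen.
- tin_c_center (a point): closed round tin, blue with a white band and a flat yellow lid, upright on the bench: 56 mm diameter, 70 mm tall, plain straight sides. This point is its centre, half-way up (35 mm above its underside); z is up. One of the three look-alikes tin_a, tin_b, tin_c: two of them hold only a piece of cork and weigh about 0.1 kg (1 N) each, the third holds a steel die and weighs 0.5 to 0.65 kg (5 to 6.5 N). Which one differs from run to run and cannot be seen.
- tray: shallow red open packing tray, fixed to the bench: 150 mm along its x by 140 mm along its y, 14 mm tall, walls 5 mm thick, inner floor 5 mm above its underside. Its origin is the centre of its underside, at bench height; z is up. (The dark wooden panel of the same size is not the tray.)
Mind the look-alikes: they are no part of the job. Leave any black, pink or purple look-alike of the part that bears tin_b_center alone.

How it is judged:
By the outcome, as a careful person would: the job done as asked, in the order asked, and still so for the second after the job is handed in, with the robot touching nothing.
It also fails if it takes over 61 s, if anything falls off the work surface, if the arm or the gripper's body presses on something with over 40 N, if the wrist force passes 120 N, or if a joint passes its speed limit or range.

## Working session

There is one attempt and no reset: what is moved stays moved. The work goes in short steps, Python scripts to look and compute and a tool call to move; the robot and the scene stay as the last step left them, time stands still between calls to the robot, and variables do not carry over. Pictures are saved under pics/ and viewed, at most 10 in all, crops included, and the job is handed in when it is done.

Besides the shell and the picture viewer there is one more tool, called after "Request:" as name(argument=value, ...) on one line, values as JSON. drive_tool: Moves the arm, as the interface text tells. Its arguments: {"type":"object","properties":{"series":{"type":"array"},"newtons":{"type":"number"}},"required":["series"]}

```bash
mkdir -p pics; cat > h.py <<'E'
import numpy as np, cv2
from rig import env, viewer
def grab(n,f=None):
    d=viewer.get_image(n)
    if f: cv2.imwrite('pics/'+f,d['img'][:,:,::-1])
    return d
def world(d):
    K=d['camera_matrix'];R=cv2.Rodrigues(np.array(d['rvec'],float))[0];t=np.array(d['tvec']).reshape(3)
    z=d['depth'];v,u=np.mgrid[:z.shape[0],:z.shape[1]]
    P=np.stack([(u-K[0,2])/K[0,0]*z,(v-K[1,2])/K[1,1]*z,z],-1)
    return (P-t)@R
E
python3 - <<'E'
from h import *
s=env.observe();print(s['time_s'],s['position'],s['tool_rot'],s['ft_force'],s['grip_width'])
for n in('scene','side'):
    d=grab(n,n+'1.png');np.save(n+'W.npy',world(d))
E
```

```text
0.0 [ 0.22157873 -0.50305348  0.23069536] [[ 9.15197007e-01  4.03006612e-01 -3.30396842e-04]
 [ 4.03006631e-01 -9.15195813e-01  1.50988750e-03]
 [ 3.06116840e-04 -1.51499664e-03 -9.99998806e-01]] [0.33757981 0.14489238 0.11269161] 0.08584496670881984
```

View pics/scene1.png

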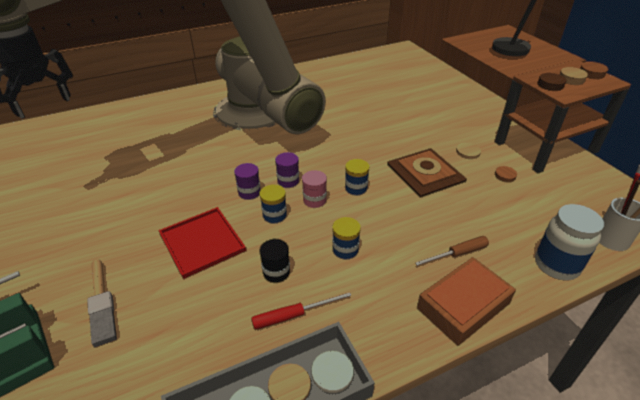

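View pics/side1.png

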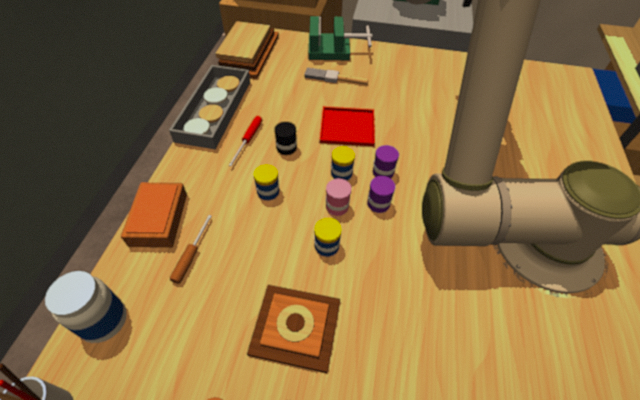

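The scene view shows three yellow-lidded blue tins at about (273,195), (357,168) and (346,228), with the red tray at (202,241). The look-alikes are purple at (247,180) and (287,168), pink at (314,188) and black at (275,260). In the side view the tins are at (343,155), (327,230) and (266,175).

```bash
python3 - <<'E'
from h import *
for n,L in(('scene',dict(t1=(273,193),t2=(357,167),t3=(346,227),pu1=(247,172),pu2=(287,160),pink=(314,181),blk=(275,248))),('side',dict(t1=(343,154),t2=(327,229),t3=(266,174),pu1=(386,154),pu2=(382,186),pink=(338,188),blk=(286,130)))):
    W=np.load(n+'W.npy')
    for k,(u,v) in L.items():
        c=W[v,u]
        p=W[v-25:v+26,u-25:u+26].reshape(-1,3)
        m=(abs(p[:,2]-0.07)<.004)&(np.hypot(*(p[:,:2]-c[:2]).T)<.04)
        q=p[m]; print(n,k,cv2.minEnclosingCircle(q[:,:2].astype(np.float32)),q[:,2].mean().round(3),c.round(3))
    im=cv2.imread('pics/'+n+'1.png').astype(int)
    m=(im[...,2]>130)&(im[...,1]<50)&(im[...,0]<60)&(abs(W[...,2])<.03)
    _,l,st,ce=cv2.connectedComponentsWithStats(m.astype(np.uint8));i=1+st[1:,4].argmax()
    q=W[l==i][:,:2].astype(np.float32);print(n,'tray',cv2.minAreaRect(q))
E
```

```text
scene t1 ((0.4862252175807953, -0.11124327033758163), 0.028648700565099716) 0.068 [ 0.489 -0.11   0.068]
scene t2 ((0.4807710647583008, 0.10402262210845947), 0.030818229541182518) 0.068 [0.487 0.102 0.069]
scene t3 ((0.6507489681243896, -0.012661446817219257), 0.02917339839041233) 0.068 [ 0.652 -0.014  0.068]
scene pu1 ((0.3838549852371216, -0.13770174980163574), 0.02995651587843895) 0.068 [ 0.391 -0.137  0.068]
scene pu2 ((0.38371598720550537, -0.033812809735536575), 0.030003467574715614) 0.068 [ 0.386 -0.035  0.066]
scene pink ((0.4787136912345886, -0.006407218053936958), 0.028709236532449722) 0.068 [ 0.489 -0.01   0.067]
scene blk ((0.6448941230773926, -0.16734790802001953), 0.028677864000201225) 0.068 [ 0.643 -0.164  0.068]
scene tray ((0.4981251060962677, -0.283130943775177), (0.1488156020641327, 0.13897541165351868), 7.124478816986084)
side t1 ((0.48380449414253235, -0.10928324609994888), 0.029342377558350563) 0.071 [ 0.485 -0.108  0.074]
side t2 ((0.4809700548648834, 0.10478077083826065), 0.029529429972171783) 0.071 [0.482 0.109 0.072]
side t3 ((0.6475358009338379, -0.012653889134526253), 0.02988462522625923) 0.071 [ 0.647 -0.009  0.07 ]
side pu1 ((0.38208723068237305, -0.13690128922462463), 0.029613740742206573) 0.071 [ 0.384 -0.132  0.071]
side pu2 ((0.38124725222587585, -0.03436446189880371), 0.02927173674106598) 0.071 [ 0.383 -0.031  0.071]
side pink ((0.47633805871009827, -0.005042808596044779), 0.029223907738924026) 0.071 [ 0.478 -0.003  0.073]
side blk ((0.6435059905052185, -0.16700218617916107), 0.029426952823996544) 0.072 [ 0.639 -0.16   0.072]
side tray ((0.49822622537612915, -0.2809683680534363), (0.14372684061527252, 0.13990947604179382), 7.411365032196045)
```

Request:
drive_tool(series=[[[0.03,-0.02,0],0,0.0854],[[0.07,-0.045,0],0,0.0854],[[0.11,-0.07,0],0,0.0854],[[0.15,-0.095,0],0,0.0854],[[0.19,-0.12,0],0,0.0854],[[0.23,-0.146,0.01],0,0.0854],[[0.27,-0.171,0.02],0,0.0854],[[0.31,-0.197,0.04],0,0.0854],[[0.35,-0.222,0.06],0,0.0854],[[0.38,-0.241,0.07],0,0.0854],[[0.3995,-0.2535,0.08],0,0.0854],[[0.3995,-0.2535,0.08],0,0.0854],[[0.3995,-0.2535,0.08],0,0.0854],[[0.3995,-0.2535,0.08],0,0.0854]], newtons=40)

```text
time_s: 1.5
position: [0.4849, -0.1112, 0.1516]
tool_rot: [[0.916, 0.402, 0.0], [0.402, -0.916, -0.0], [0.0, 0.0, -1.0]]
ft_force: [0.3, 0.4, -0.5]
grip_width: 0.0855
gripper_force: 0.0
```

```bash
python3 - <<'E'
from h import *
s=env.observe();print(s['time_s'],s['position'],s['tool_rot'][:,1],s['ft_force'],abs(s['qvel']).max())
d=grab('wrist','w1.png');W=world(d);im=d['img'].astype(int)
m=(im[...,0]>120)&(im[...,1]>100)&(im[...,2]<70)&(abs(W[...,2]-.07)<.008)&(np.hypot(W[...,0]-.485,W[...,1]+.11)<.045)
print(m.sum(),cv2.minEnclosingCircle(W[m][:,:2].astype(np.float32)))
E
```

```text
1.5 [ 0.48487042 -0.11117225  0.15162266] [ 4.02163873e-01 -9.15567594e-01  4.47738035e-04] [ 0.3245377   0.41214487 -0.5143962 ] 0.3855322833022427
4160 ((0.48379114270210266, -0.11061014235019684), 0.028745969757437706)
```

View pics/w1.png

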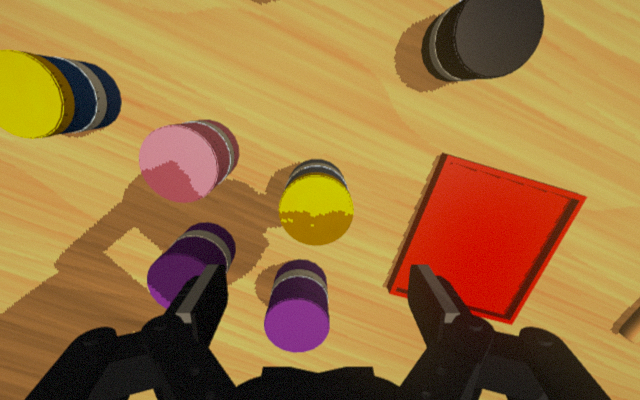

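The wrist view shows the tin's lid at (316,208), midway between the fingers at columns 205 and 435, and neighbouring tins clear of both. I'll descend, grip, and lift.

Request:
drive_tool(series=[[[0,0,0.03],0,0.0854],[[0,0,0.07],0,0.0854],[[0,0,0.1],0,0.0854],[[0,0,0.12],0,0.0854],[[0,0,0.131],0,0.0854],[[0,0,0.131],0,0.0854],[[0,0,0.131],0,0.03],[[0,0,0.131],0,0.03],[[0,0,0.131],0,0.03],[[0,0,0.131],0,0.03],[[0,0,0.131],0,0.03],[[0,0,0.131],0,0.03],[[0,0,0.131],0,0.03],[[0,0,0.131],0,0.03]])

```text
time_s: 2.95
position: [0.4855, -0.1105, 0.0216]
tool_rot: [[0.915, 0.403, 0.002], [0.403, -0.915, -0.001], [0.001, 0.001, -1.0]]
ft_force: [-0.9, 1.0, 5.8]
grip_width: 0.0543
gripper_force: 43.2
```

Request:
drive_tool(series=[[[0,0,-0.01],0,0.03],[[0,0,-0.02],0,0.03],[[0,0,-0.03],0,0.03],[[0,0,-0.04],0,0.03],[[0,0,-0.04],0,0.03],[[0,0,-0.04],0,0.03],[[0,0,-0.04],0,0.03],[[0,0,-0.04],0,0.03],[[0,0,-0.04],0,0.03]])

```text
time_s: 3.85
position: [0.485, -0.1103, 0.06]
tool_rot: [[0.915, 0.403, -0.001], [0.403, -0.915, 0.0], [-0.0, -0.001, -1.0]]
ft_force: [-0.9, 0.7, -4.8]
grip_width: 0.0544
gripper_force: 44.5
```

Request:
drive_tool(series=[[[0,0,-0.02],0,0.03],[[0,0,-0.04],0,0.03],[[0,0,-0.05],0,0.03],[[0,0,-0.05],0,0.03],[[0,0,-0.05],0,0.03],[[0,0,-0.05],0,0.03],[[0,0,-0.05],0,0.03],[[0,0,-0.05],0,0.03]])

```text
time_s: 4.65
position: [0.4849, -0.1103, 0.1098]
tool_rot: [[0.915, 0.403, -0.001], [0.403, -0.915, 0.0], [-0.001, -0.001, -1.0]]
ft_force: [0.1, -0.2, -4.2]
grip_width: 0.0542
gripper_force: 45.2
```

Request:
drive_tool(series=[[[0,0,0],0,0.03],[[0,0,0],0,0.03],[[0,0,0],0,0.03]])

```text
time_s: 4.95
position: [0.4851, -0.1103, 0.1103]
tool_rot: [[0.915, 0.403, -0.0], [0.403, -0.915, 0.0], [-0.0, -0.0, -1.0]]
ft_force: [-0.4, 0.0, -5.0]
grip_width: 0.0542
gripper_force: 45.2
```

```bash
python3 - <<'E'
from h import *
d=grab('wrist','w2.png')
s=env.observe();print(s['ft_force'],s['position'],s['gripper_force'],s['joint_efforts'])
E
```

```text
[ 0.97936891 -1.07960364 -5.01669565] [ 0.48509781 -0.11033757  0.11029587] 45.15586707702141 [-3.12642958e-03 -4.44367468e+01 -1.94902575e+01 -5.28836012e-03
  5.45399875e-03  1.25644764e-06]
```

View pics/w2.png

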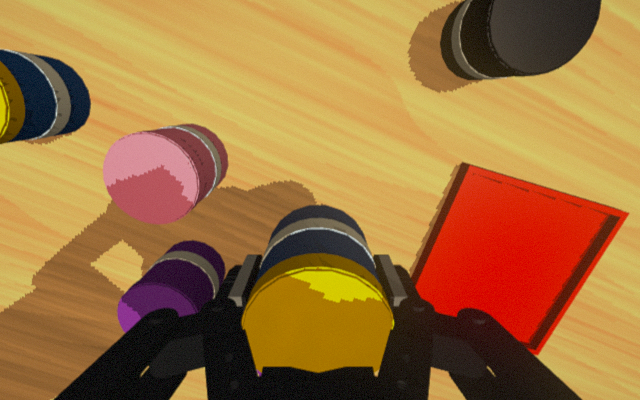

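The wrist view shows the tin upright in the fingers at (318,290), with the tray at (520,255). The load is steady at about 5 N against a baseline near 0, so this is the heavy tin and it goes to the tray.

Request:
drive_tool(series=[[[-0.006,0.016,0],0,0.03],[[-0.014,0.04,0],0,0.03],[[-0.024,0.068,0],0,0.03],[[-0.034,0.096,0],0,0.03],[[-0.043,0.122,0],0,0.03],[[-0.051,0.144,0],0,0.03],[[-0.057,0.162,0],0,0.03],[[-0.057,0.162,0.01],0,0.03],[[-0.057,0.162,0.03],0,0.03],[[-0.057,0.162,0.05],0,0.03],[[-0.057,0.162,0.065],0,0.03],[[-0.057,0.162,0.072],0,0.03],[[-0.057,0.162,0.076],0,0.03],[[-0.057,0.162,0.078],0,0.03],[[-0.057,0.162,0.08],0,0.03],[[-0.057,0.162,0.081],0,0.03],[[-0.057,0.162,0.081],0,0.03],[[-0.057,0.162,0.081],0,0.03],[[-0.057,0.162,0.081],0,0.03]])

```text
time_s: 6.9
position: [0.4983, -0.2816, 0.0295]
tool_rot: [[0.915, 0.403, 0.0], [0.403, -0.915, -0.0], [0.0, 0.0, -1.0]]
ft_force: [-0.9, -0.1, -5.3]
grip_width: 0.0544
gripper_force: 44.9
```

Still hanging at −5.3 N, which confirms the weight. I'll lower it in 0.5 mm steps to contact.

Request:
drive_tool(series=[[[0,0,0.0005],0,0.03],[[0,0,0.001],0,0.03],[[0,0,0.0015],0,0.03],[[0,0,0.002],0,0.03],[[0,0,0.002],0,0.03],[[0,0,0.002],0,0.03]])

```text
time_s: 7.5
position: [0.4982, -0.2816, 0.0273]
tool_rot: [[0.915, 0.403, -0.0], [0.403, -0.915, 0.0], [-0.0, -0.0, -1.0]]
ft_force: [0.1, 0.3, -4.9]
grip_width: 0.0542
gripper_force: 44.9
```

Request:
drive_tool(series=[[[0,0,0.0005],0,0.03],[[0,0,0.001],0,0.03],[[0,0,0.001],0,0.03],[[0,0,0.001],0,0.03]])

```text
time_s: 7.9
position: [0.4982, -0.2816, 0.0266]
tool_rot: [[0.915, 0.403, 0.0], [0.403, -0.915, -0.0], [0.0, 0.0, -1.0]]
ft_force: [-1.4, 0.3, -0.3]
grip_width: 0.0543
gripper_force: 45.4
```

It has touched down, so I'll release and retreat.

Request:
drive_tool(series=[[[0,0,0],0,0.058],[[0,0,0],0,0.064],[[0,0,0],0,0.072],[[0,0,0],0,0.08],[[0,0,0],0,0.0854],[[0,0,0],0,0.0854],[[0,0,0],0,0.0854],[[0,0,0],0,0.0854],[[0,0,-0.02],0,0.0854],[[0,0,-0.05],0,0.0854],[[0,0,-0.09],0,0.0854],[[0,0,-0.13],0,0.0854],[[0,0,-0.17],0,0.0854],[[0,0,-0.19],0,0.0854],[[0,0,-0.19],0,0.0854],[[0,0,-0.19],0,0.0854],[[0,0,-0.19],0,0.0854]])

```text
time_s: 9.6
position: [0.4978, -0.2812, 0.2148]
tool_rot: [[0.915, 0.403, -0.002], [0.403, -0.915, 0.002], [-0.001, -0.003, -1.0]]
ft_force: [-0.6, -0.2, -0.5]
grip_width: 0.0855
gripper_force: 0.0
```

```bash
python3 - <<'E'
from h import *
grab('side','s2.png')
s=env.observe();print(s['time_s'],s['ft_force'],s['position'],s['grip_width'])
E
```

```text
9.65 [ 1.10072177 -0.57900093 -0.26317567] [ 0.49783801 -0.28129482  0.21484231] 0.08539856888087012
```

View pics/s2.png

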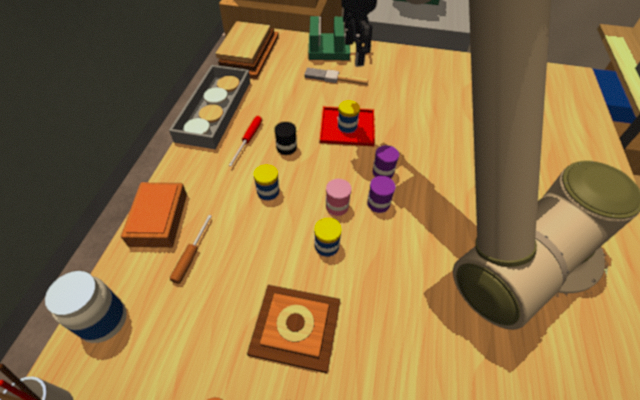

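The side view shows the tin upright in the tray at (348,115). The other two tins stand on the bench at (266,182) and (327,236), and the gripper is clear above. The measured load of about 5 N is far from the 1 N of a cork tin, so I'm handing in.

```bash
python3 -c "
from rig import env
print(env.close_job())"
```

```text
the job is handed in; nothing more can be done
None
```

The first tin I lifted weighed about 5 N, clearly the heavy one, so I set it upright in the red tray; the other two were never lifted and still stand on the bench, and the job was handed in at about 10 s (verdict not shown).

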